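Shut the tube case: flap down, then cover

TASK

Close the open tube transport case on the worktop by pushing only: first fold its upright metal hold-down flap down flat over the tubes, then swing the hinged cover fully shut on top of it without slamming it. Never bring the cover down on a standing flap. Do not lift or shift the tubes in the case, and leave the flask, the petri dish and the tape roll beside the case where they stand.

Things in the scene. Friction and masses are not known exactly. Their poses are not given: they have to be found in the camera images.
- case: Grey plastic tube case, fixed, 180 mm along its x, 160 mm along its y, 60 mm high to the rim, walls 5 mm, open on top, dark foam inside. Origin: centre of its underside, z up. The cover is hinged on the rim of its +x side, the flap at its -x side. Its +x points to the robot's right (world -y) give or take 0.4 rad: read its yaw.
- cover (a joint): Angle t of the cover, rad: 0 shut (flat on the rim), 1.57 upright, 1.75 to 2.05 at the start (open, leaning back), stop 2.2. In the case's frame the cover runs from its hinge along (-cos t, 0, sin t), its outer (top) face looks along (sin t, 0, cos t). Stiff hinge: it stays where it is left, does not fall shut, moves at 2 to 4 N at its edge. A standing flap blocks it.
- cover_hinge (a point): Middle of the cover's hinge line: 90 mm along +x from the case's centre, 60 mm above the worktop. The hinge line lies in the cover's inner face; the outer face is 7 mm from it.
- cover_edge (a point): Middle of the cover's free edge, on its outer face, 190 mm from the hinge line. The cover is a grey plate 180 mm long from hinge to edge, 160 mm wide, 7 mm thick, with a lifting tab 60 mm wide at the middle of the edge that sticks out 10 mm farther.
- flap (a joint): Angle p of the thin metal hold-down flap, rad: 0 folded down flat inside the case (15 mm below the rim), 1.57 upright, 1.35 to 1.65 at the start, stop 1.75. In the case's frame it runs from its hinge along (cos p, 0, sin p), so it folds towards the case's +x; push it from its -x side. Stiff hinge: it stays where it is left, moves at about 1 N at its edge, stays down.
- flap_hinge (a point): Middle of the flap's hinge line: 76 mm along -x from the case's centre, 45 mm above the worktop.
- flap_edge (a point): Middle of the flap's free edge, on the face that is on top when folded down (its -x side when upright), 115 mm from the hinge line. The flap is 132 mm wide and 4 mm thick, 2 mm either side of the hinge line.
- tube_a: Loose capped plastic tube, 120 mm long, 19 mm thick, lying along the case's y in the foam under the flap, about 45 mm along -x from the case's centre, its top some 30 mm above the worktop. Origin at its underside. Leave it there.
- tube_b: A second such tube, about 5 mm along -x from the case's centre. Leave it there.
- flask: Loose stoppered conical glass flask, 63 mm wide, 139 mm high, standing beyond the case (about 185 mm along the case's +y). Origin: centre of its base. Leave it.
- petri: Loose petri dish, 92 mm wide, 16 mm high, in front of the case (about 160 mm along the case's -y). Origin: centre of its base. Leave it.
- tape: Loose roll of tape lying flat, 104 mm wide, 25 mm high, on the flap's side of the case (about 230 mm along the case's -x). Origin: centre of its base. Leave it.
Mind the look-alikes: they are no part of the job. Leave any black or red look-alike of the flask alone. There is more than one size of the case; the job needs the larger.

How it is judged:
By the outcome, as a careful person would: the job done as asked, in the order asked, and still so for the second after the job is handed in, with the robot touching nothing.
It also fails if it takes over 48 s, if anything falls off the work surface, if the arm or the gripper's body presses on something with over 40 N, if the wrist force passes 120 N, or if a joint passes its speed limit or range.

ROBOT

A 6-joint arm with a two-finger parallel gripper is mounted at the origin on a cart in front of the work surface, level with it; the furniture and walls round the work are solid. World frame = base frame: x ahead of the robot, y to its left, z up, the work surface at z = 0. Lengths are in mm, angles in rad, forces in N, time in s.
With the tool pointing down it reaches from about 250 to 800 mm from the base axis. Payload 3.9 kg.
Tool frame: the origin (TCP) lies at the centre of the arm's flange, where the gripper is bolted on; the fingertips stand 173 mm ahead of it and the grasp point (between the pads) lies 155 mm ahead of it; z points along the fingers, y is the direction in which the jaws open and shut (so a half turn about z gives the same grasp; the last joint's range is limited). The gripper opens to 85 mm and grips with 20 to 120 N. Pads are 22 mm wide; open, the fingers measure 114 mm over their backs; the gripper's body (76 mm by 85 mm) begins 54 mm behind the grasp point. The pads swing forward as they close: fully open they stand 13 mm farther back than shut.
Start: joints at [-1.146, 0.26, -0.138, 1.173, 0, 1.571], TCP at [216.367, -478.332, 404.704] pointing down, gripper open.
Joint ranges: [-2.78, 2.78], [-0.83, 1.72], [-1.28, 1.37], [-1.9, 2.12], [-1.57, 1.48], [-3.14, 3.14]. Speed limits (rad/s): [2.57, 2.57, 3.14, 3.14, 3.14, 3.14].

INTERFACE

Orientations are given as a unit quaternion [x, y, z, w].
In Python, from cell import env gives the robot as it stands.
- The arm moves only by the tool send_rows, never from a script. Its argument "increments" is a list of rows, each an object of numbers: "x", "y", "z": the shift along the tool's x, y, z in cm; "ax", "ay", "az": the turn, a rotation vector about the tool's x, y, z in rad. In form: [{"x": .., "y": .., "z": .., "ax": .., "ay": .., "az": ..}, ...]. A call has 1 to 5 rows; each row shifts and turns the commanded pose from where the row before left it, along the tool's axes as they then stand; what a row does not reach is not made up. A row lasts 1/10 s, in which the tool goes at most 50 mm and 8.59 degrees, less where a joint would pass 70% of its speed; a pose out of reach is approached as far as the arm can. A call with a gripper value outside its range is refused whole. "hand" is the closure, from 0 (fully open) to 1 (shut), set as the call begins (left out, the last holds). The fingers move at their own pace and stop on an object; "newtons" is the grip in N (left out, the last holds). Time passes only in rows, so rows that do not move let the fingers close. It gives the time, the measured TCP pose, the force and the opening at its end, in the units of the state.
- env.observe(): the state, without advancing time (a new reading comes with each control period).
- env.capture(name): name is "scene" or "top"; returns the picture (420x560x3 uint8, red, green, blue); there is no depth.
- env.camera_info(name): a dict with "intrinsics" (3x3 intrinsics, pixels), "R" (3x3) and "t" (3): a world point X has camera coordinates R X + t. Camera axes: x right, y down, z forward; pixel columns grow to the right and rows downward; lengths in mm; the calibration is good to about 2 mm. A picture is of the moment at which its call begins. camera_info takes no time and is no camera call.
- env.sign_off(): hands the job in, once; it reports no verdict.
Trained networks look in the newest picture that a camera, given by its name, has taken for a name from the list of things; names that differ only in an ending like _2 or _b are one class to them, and where a whole thing is asked for, a point or a joint stands for the part that bears it (a point fixed in the world has none). Each returns a list of dicts, best first, with "score" (0 to 1); they miss things now and then, are a little off and sometimes report something else, mostly with a low value. They report only what shows in the picture. A call takes as long as a camera call. They do not tell look-alikes from the thing itself.
- env.trace(thing, camera): "mask" (420x560 bool, what is visible of it) and "at" ([column, row] in pixels, amid what is visible of it).
- env.landmark_of(thing, camera): "at" ([column, row] in pixels: a listed point, or the origin of a listed thing).
The state is a dict: "t": time; "q": joint angles; "dq": joint speeds; "tau": joint torques, N m; "position": TCP position; "eef_rot": TCP orientation; "force": force on the tool from outside, world axes, zero at the start; "ft_torque": the same for the moment, N m; "width": finger opening in mm.
Only numpy, scipy, OpenCV 4.12 (cv2) and the standard library are available. Lean on these libraries where they do the work, as an engineer would, in place of code of your own. Each camera call takes 0.05 s, during which the arm holds its last target.

## Working session

There is one attempt and no reset: what is moved stays moved. The work goes in short steps, Python scripts to look and compute and a tool call to move; the robot and the scene stay as the last step left them, time stands still between calls to the robot, and variables do not carry over. Pictures are saved under pics/ and viewed, and the job is handed in when it is done.

Besides the shell and the picture viewer there is one more tool, called after "Emit:" as a command line: name --argument value ..., lists and objects as JSON in quotes. send_rows: Moves the arm, as the interface text tells. Its arguments: {"type":"object","properties":{"increments":{"type":"array","items":{"type":"object","properties":{"x":{"type":"number"},"y":{"type":"number"},"z":{"type":"number"},"ax":{"type":"number"},"ay":{"type":"number"},"az":{"type":"number"}}}},"hand":{"type":"number"},"newtons":{"type":"number"}},"required":["increments"]}

```bash
mkdir -p pics; ls; cat > a.py <<'E'
from cell import env
import cv2,numpy as np
for n in ("scene","top"):
    im=env.capture(n); cv2.imwrite(f"pics/{n}0.png",im[:,:,::-1])
    c=env.camera_info(n); print(n,np.round(c["intrinsics"],1).tolist(),np.round(c["R"],3).tolist(),np.round(c["t"],1).tolist())
    for th in ("case","cover","flap"):
        for d in env.trace(th,n)[:3]:
            print(th,round(d["score"],2),np.round(d["at"]),d["mask"].sum())
    for th in ("case","cover_hinge","cover_edge","flap_hinge","flap_edge","flask","petri","tape"):
        for d in env.landmark_of(th,n)[:3]:
            print(th,round(d["score"],2),np.round(d["at"],1))
print(env.observe())
E
python3 a.py
```

```text
pics
scene [[388.5, 0.0, 282.9], [0.0, 388.5, 211.6], [0.0, 0.0, 1.0]] [[-0.785, -0.62, 0.007], [-0.476, 0.596, -0.647], [0.397, -0.511, -0.763]] [453.4, 286.0, 765.1]
case 0.94 [285. 200.] 9962
case 0.76 [353. 164.] 1674
cover 0.8 [302. 155.] 4500
cover 0.6 [353. 163.] 1340
flap 0.97 [270. 225.] 2410
case 0.85 [279.4 239.9]
case 0.58 [350.9 173.8]
cover_hinge 0.93 [292.2 189.9]
cover_hinge 0.89 [356.  147.2]
cover_edge 0.88 [346.2 178.3]
cover_edge 0.64 [307.3 119.3]
flap_hinge 0.93 [270.6 248.9]
flap_edge 0.85 [272.  207.1]
flask 0.68 [178.7 242.4]
flask 0.61 [240.4 187.3]
flask 0.59 [207.1 215.3]
petri 0.91 [337.3 264.9]
tape 0.95 [199.1 300. ]
top [[505.8, 0.0, 287.6], [0.0, 505.8, 204.5], [0.0, 0.0, 1.0]] [[0.008, -0.999, 0.031], [-0.989, -0.013, -0.15], [0.15, -0.029, -0.988]] [36.3, 561.0, 1248.1]
case 0.92 [305. 202.] 6720
case 0.79 [396. 219.] 2494
cover 0.94 [336. 186.] 2335
cover 0.86 [400. 220.] 2209
cover 0.55 [260. 216.] 793
flap 0.65 [261. 210.] 736
case 0.79 [282.7 210.3]
case 0.76 [395.1 219.6]
case 0.26 [323.8 198.8]
cover_hinge 0.97 [320.4 202. ]
cover_hinge 0.93 [
[... 242 characters left out ...]
 0.63 [296. 272.]
tape 0.86 [188.5 202.3]
{'t': 1.2, 'q': array([-1.14599324e+00,  2.60029111e-01, -1.38117840e-01,  1.17268979e+00,
        1.69053916e-05,  1.57080545e+00]), 'dq': array([-0.00086688, -0.00119274, -0.00062574, -0.00015418,  0.00124491,
       -0.00125731]), 'tau': array([ 2.92708675e-03, -4.05622315e+01,  2.54236221e+01,  1.26196624e-03,
        1.69206778e-04, -1.71131397e-06]), 'position': array([ 216.37361504, -478.33057027,  404.68226508]), 'eef_rot': array([ 9.77528431e-01,  2.10803621e-01,  4.00253050e-06, -2.15362713e-05]), 'force': array([-0.53346479,  0.34557438,  0.32894772]), 'ft_torque': array([ 0.01223016,  0.01827297, -0.03742878]), 'width': 85.60783900121943}
```

View pics/scene0.png

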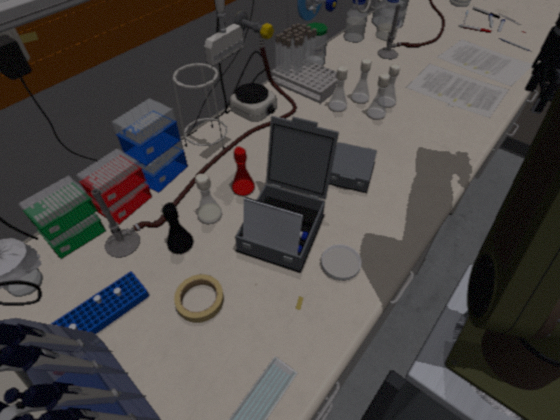

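View pics/top0.png

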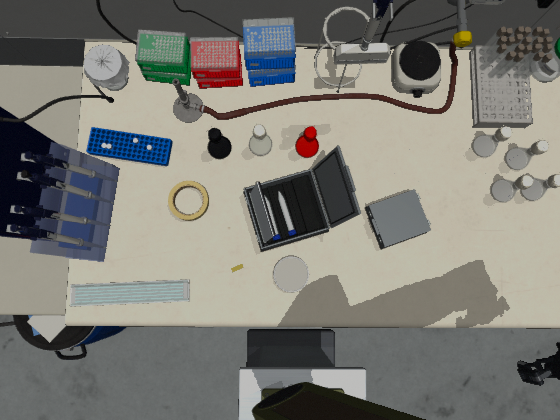

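```bash
python3 -c "
import cv2
a=cv2.imread('pics/top0.png')[100:300,160:450];b=cv2.imread('pics/scene0.png')[90:330,150:400]
cv2.imwrite('pics/topc.png',cv2.resize(a,None,fx=2.7,fy=2.7,interpolation=2));cv2.imwrite('pics/scc.png',cv2.resize(b,None,fx=2.4,fy=2.4,interpolation=2))"
```

```text
(no output)
```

View pics/topc.png

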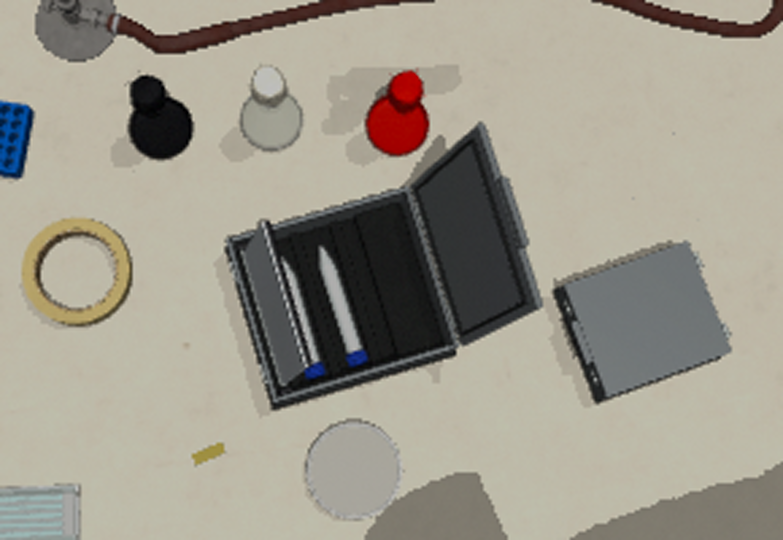

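View pics/scc.png

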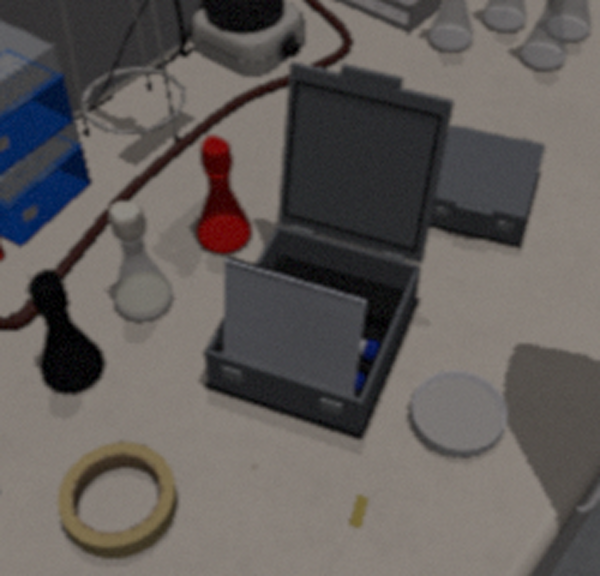

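The large open case is at top-view pixel (287,210) and scene (279,235). It is the one with the standing flap and leaning cover. The closed grey box at top (396,219) is the smaller look-alike. The clear flask at top (260,143) is the real one, and the black (219,147) and red (307,147) are look-alikes. Next I'll fit the pose.

```bash
cat > fit.py <<'E'
from cell import env
import numpy as np
from scipy.optimize import least_squares
C={n:env.camera_info(n) for n in("scene","top")}
def proj(n,X):
    c=C[n];v=np.array(c["R"])@X+np.array(c["t"]);v=np.array(c["intrinsics"])@v;return v[:2]/v[2]
def cw(P,x):  # case->world
    a=P[2];c,s=np.cos(a),np.sin(a);return np.array([P[0]+c*x[0]-s*x[1],P[1]+s*x[0]+c*x[1],x[2]])
def cov(t,r,y,out): return np.array([90-r*np.cos(t)+out*np.sin(t),y,60+r*np.sin(t)+out*np.cos(t)])
def flp(p,r,y,out): return np.array([-76+r*np.cos(p)-out*np.sin(p),y,45+r*np.sin(p)+out*np.cos(p)])
if __name__=="__main__":
    def obs(P):
        t,p=P[3:5];R=lambda x,y:np.array([x,y,60.])
        return [("top",R(-90,80),(244.4,188.9)),("top",R(-90,-80),(261.1,249.5)),("top",R(90,-80),(328.9,228.9)),("top",R(90,80),(311,170.4)),
        ("top",cov(t,180,80,0),(338.9,145.6)),("top",cov(t,180,-80,0),(360.4,211)),
        ("top",flp(p,115,66,0),(258.1,181.9)),("top",flp(p,115,-66,0),(273.3,241.5)),
        ("scene",R(-90,80),(236.3,234.6)),("scene",R(-90,-80),(302.5,259)),("scene",R(90,-80),(324,199)),
        ("scene",cov(t,180,80,0),(271.7,117.9)),("scene",cov(t,180,-80,0),(337.9,132.5)),
        ("scene",flp(p,115,66,0),(244.6,199.2)),("scene",flp(p,115,-66,0),(302.9,214.2)),
        ("scene",cov(t,190,0,7),(307.3,119.3)),("scene",cov(t,0,0,0),(292.2,189.9)),("top",cov(t,0,0,0),(320.4,202)),
        ("scene",flp(p,115,0,2),(272,207.1)),("top",flp(p,115,0,2),(264.9,209.1)),("top",cov(t,190,0,7),(350.7,178.3)),
        ("scene",np.zeros(3),(279.4,239.9)),("top",np.zeros(3),(282.7,210.3))]
    f=lambda P:np.concatenate([proj(n,cw(P,X))-np.array(u) for n,X,u in obs(P)])
    s=least_squares(f,[560,0,-1.57,1.9,1.5],loss="soft_l1");P=s.x
    print(np.round(P,3).tolist());print(np.round(f(P).reshape(-1,2),1).tolist())
    for nm,X in dict(hinge=cov(0,0,0,0),covedge=cov(P[3],190,0,7),covtop=cov(P[3],180,0,7),fh=flp(P[4],0,0,2),fe=flp(P[4],115,0,2),shutedge=cov(0,190,0,7)).items(): print(nm,np.round(X),np.round(cw(P,X)))
    np.save("P.npy",P)
E
python3 fit.py
```

```text
[546.051, 46.398, -1.268, 1.843, 1.362]
[[-1.7, 0.2], [-0.4, 0.5], [0.9, 0.3], [-0.1, -1.2], [-1.2, 0.4], [-0.3, 3.7], [-0.4, 0.7], [0.6, -4.7], [-2.4, 2.2], [-1.5, -0.7], [1.2, 1.6], [-1.0, -2.2], [0.9, -0.6], [-1.0, -1.5], [-0.3, 0.9], [-1.7, -0.9], [2.2, 2.0], [-0.1, -3.0], [0.2, -0.3], [0.0, 0.6], [2.8, -0.2], [1.9, -6.5], [2.8, 2.0]]
hinge [90.  0. 60.] [573. -39.  60.]
covedge [148.   0. 241.] [590. -95. 241.]
covtop [145.   0. 231.] [589. -92. 231.]
fh [-78.   0.  45.] [523. 121.  45.]
fe [-54.   0. 158.] [530.  98. 158.]
shutedge [-100.    0.   67.] [516. 142.  67.]
```

Emit:
send_rows --increments '[{"az": 0.122}, {"x": 3.1, "y": -3.5}, {"x": 3.1, "y": -3.5}, {"x": 3.1, "y": -3.5}, {"x": 3.1, "y": -3.5}]' --hand 1 --newtons 60

```text
schema error: expected keys x, y, z, ax, ay, az
```

Emit:
send_rows --increments '[{"x": 3.1, "y": -3.5}, {"x": 3.1, "y": -3.5}, {"x": 3.1, "y": -3.5}, {"x": 3.1, "y": -3.5}, {"x": 3.1, "y": -3.5}]'

```text
schema error: expected keys x, y, z, ax, ay, az
```

Emit:
send_rows --increments '[{"x": 3.1, "y": -3.5}, {"x": 3.1, "y": -3.5}, {"x": 3.1, "y": -3.5}, {"x": 3.1, "y": -3.5}, {}]'

```text
schema error: expected keys x, y, z, ax, ay, az
```

```bash
cat > st.py <<'E'
from cell import env
import numpy as np
from scipy.spatial.transform import Rotation as R
import sys
P=np.load("P.npy")
s=env.observe();p=s["position"];c,si=np.cos(P[2]),np.sin(P[2]);d=p[:2]-P[:2]
M=R.from_quat(s["eef_rot"]).as_matrix()
print("t",round(s["t"],2),"case TCP",np.round([d@[c,si],d@[-si,c],p[2]],1),"tipz(173)",round(p[2]-173,1),"F",np.round(s["force"],1),"w",round(s["width"],1),"yaw err",round(np.arctan2(M[1,1],M[0,1])-P[2],3),"z",np.round(M[:,2],3),"q",np.round(s["q"],2))
if len(sys.argv)>1:
    import cv2
    for n in("scene","top"):
        cv2.imwrite(f"pics/{n}{sys.argv[1]}.png",env.capture(n)[:,:,::-1])
    a=cv2.imread(f"pics/top{sys.argv[1]}.png")[90:290,160:410];b=cv2.imread(f"pics/scene{sys.argv[1]}.png")[80:280,200:400]
    a=cv2.resize(a,None,fx=1.6,fy=1.6,interpolation=2);b=cv2.resize(b,None,fx=1.6,fy=1.6,interpolation=2)
    cv2.imwrite(f"pics/j{sys.argv[1]}.png",np.hstack([a,b]))
E
python3 st.py 1
```

```text
t 1.2 case TCP [ 402.4 -471.3  404.7] tipz(173) 231.7 F [-0.5  0.3  0.3] w 85.6 yaw err 0.122 z [-0.  0. -1.] q [-1.15  0.26 -0.14  1.17  0.    1.57]
```

View pics/j1.png

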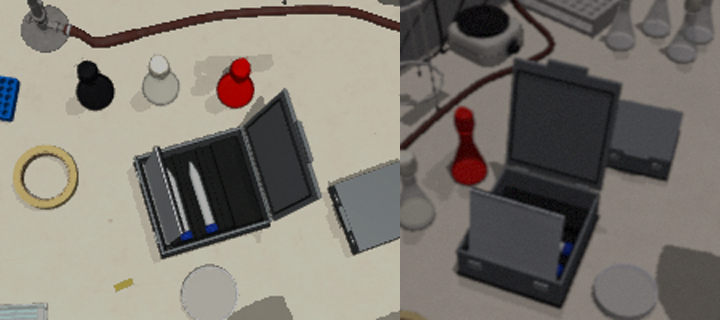

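All six keys are required in each row.

Emit:
send_rows --increments '[{"x": 0, "y": 0, "z": 0, "ax": 0, "ay": 0, "az": 0.122}, {"x": 3.1, "y": -3.5, "z": 0, "ax": 0, "ay": 0, "az": 0}, {"x": 3.1, "y": -3.5, "z": 0, "ax": 0, "ay": 0, "az": 0}, {"x": 3.1, "y": -3.5, "z": 0, "ax": 0, "ay": 0, "az": 0}, {"x": 3.1, "y": -3.5, "z": 0, "ax": 0, "ay": 0, "az": 0}]' --hand 1 --newtons 60

```text
t: 1.8
position: [293.3, -306.2, 404.8]
eef_rot: [0.989, 0.15, 0.0, 0.0]
force: [1.2, 0.1, 0.5]
width: 12.1
```

```bash
python3 st.py
```

```text
t 1.8 case TCP [ 261.1 -346.5  404.8] tipz(173) 231.8 F [1.2 0.1 0.5] w 12.1 yaw err -0.001 z [ 0.001 -0.    -1.   ] q [-0.81  0.09 -0.36  1.13  0.    2.03]
```

Emit:
send_rows --increments '[{"x": 0, "y": 0, "z": 0, "ax": 0, "ay": 0, "az": -0.145}, {"x": 0, "y": 0, "z": 0, "ax": 0, "ay": 0, "az": -0.145}, {"x": 0, "y": 0, "z": 0, "ax": 0, "ay": 0, "az": -0.145}, {"x": 0, "y": 0, "z": 0, "ax": 0, "ay": 0, "az": -0.145}, {"x": 0, "y": 0, "z": 0, "ax": 0, "ay": 0, "az": -0.145}]'

```text
t: 2.3
position: [293.0, -307.6, 404.8]
eef_rot: [0.869, 0.494, 0.0, 0.0]
force: [-1.1, 0.4, 0.7]
width: 0.0
```

Emit:
send_rows --increments '[{"x": 0, "y": 0, "z": 0, "ax": 0, "ay": 0, "az": -0.145}, {"x": 0, "y": 0, "z": 0, "ax": 0, "ay": 0, "az": -0.145}, {"x": 0, "y": 0, "z": 0, "ax": 0, "ay": 0, "az": -0.145}, {"x": 0, "y": 0, "z": 0, "ax": 0, "ay": 0, "az": -0.145}, {"x": 0, "y": 0, "z": 0, "ax": 0, "ay": 0, "az": -0.145}]'

```text
t: 2.8
position: [293.0, -307.7, 404.8]
eef_rot: [0.638, 0.77, 0.0, 0.0]
force: [0.8, 1.0, -0.5]
width: -0.3
```

Emit:
send_rows --increments '[{"x": 0, "y": 0, "z": 0, "ax": 0, "ay": 0, "az": -0.121}, {"x": 3.5, "y": 3.1, "z": 0, "ax": 0, "ay": 0, "az": 0}, {"x": 3.5, "y": 3.1, "z": 0, "ax": 0, "ay": 0, "az": 0}, {"x": 3.5, "y": 3.1, "z": 0, "ax": 0, "ay": 0, "az": 0}, {"x": 3.5, "y": 3.1, "z": 0, "ax": 0, "ay": 0, "az": 0}]'

```text
t: 3.3
position: [369.9, -135.6, 405.0]
eef_rot: [0.593, 0.805, 0.0, 0.0]
force: [0.2, -0.5, -0.2]
width: 0.3
```

```bash
python3 st.py
```

```text
t 3.3 case TCP [ 121.1 -222.5  405. ] tipz(173) 232.0 F [ 0.2 -0.5 -0.2] w 0.3 yaw err 1.57 z [ 0.001 -0.    -1.   ] q [-0.35  0.03 -0.41  1.12  0.    0.92]
```

Emit:
send_rows --increments '[{"x": 3.5, "y": 3.2, "z": 0, "ax": 0, "ay": 0, "az": 0}, {"x": 3.5, "y": 3.2, "z": 0, "ax": 0, "ay": 0, "az": 0}, {"x": 3.5, "y": 3.2, "z": 0, "ax": 0, "ay": 0, "az": 0}, {"x": 3.5, "y": 3.2, "z": 0, "ax": 0, "ay": 0, "az": 0}, {"x": 3.5, "y": 3.2, "z": 0, "ax": 0, "ay": 0, "az": 0}]'

```text
t: 3.8
position: [470.5, 79.7, 404.9]
eef_rot: [0.592, 0.806, 0.0, 0.0]
force: [0.4, -1.3, 1.5]
width: 0.1
```

Emit:
send_rows --increments '[{"x": 3.5, "y": 3.2, "z": 0, "ax": 0, "ay": 0, "az": 0}, {"x": 3.5, "y": 3.0, "z": 0, "ax": 0, "ay": 0, "az": 0}, {"x": 0, "y": 0, "z": 3.5, "ax": 0, "ay": 0, "az": 0}, {"x": 0, "y": 0, "z": 3.5, "ax": 0, "ay": 0, "az": 0}, {"x": 0, "y": 0, "z": 3.2, "ax": 0, "ay": 0, "az": 0}]'

```text
t: 4.3
position: [508.3, 163.7, 301.4]
eef_rot: [0.592, 0.806, 0.0, 0.0]
force: [-0.6, -0.6, -0.2]
width: -0.4
```

```bash
python3 st.py 2
```

```text
t 4.3 case TCP [-123.2   -1.   301.4] tipz(173) 128.4 F [-0.6 -0.6 -0.2] w -0.4 yaw err 1.572 z [ 0. -0. -1.] q [ 0.31  0.34 -0.31  0.93 -0.    1.58]
```

View pics/j2.png

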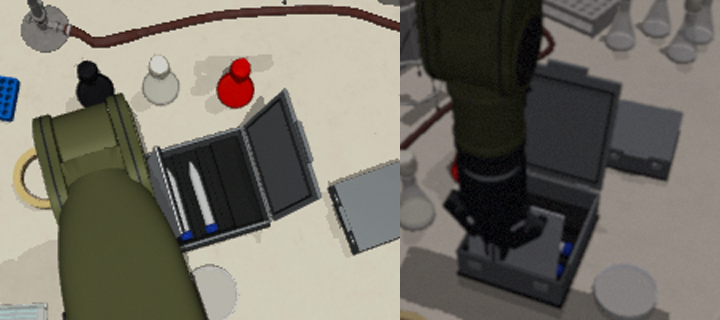

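Emit:
send_rows --increments '[{"x": -2.5, "y": 0, "z": 0, "ax": 0, "ay": 0, "az": 0}, {"x": -2.5, "y": 0, "z": 0, "ax": 0, "ay": 0, "az": 0}, {"x": -1.1, "y": 0, "z": 0.2, "ax": 0, "ay": 0, "az": 0}, {"x": -1.1, "y": 0, "z": 0.3, "ax": 0, "ay": 0, "az": 0}, {"x": -1.0, "y": 0, "z": 0.6, "ax": 0, "ay": 0, "az": 0}]'

```text
t: 4.9
position: [533.5, 84.3, 292.7]
eef_rot: [0.592, 0.806, 0.001, 0.001]
force: [0.2, 0.7, 0.9]
width: -0.1
```

Emit:
send_rows --increments '[{"x": -0.9, "y": 0, "z": 0.6, "ax": 0, "ay": 0, "az": 0}, {"x": -0.8, "y": 0, "z": 0.8, "ax": 0, "ay": 0, "az": 0}, {"x": -0.7, "y": 0, "z": 0.8, "ax": 0, "ay": 0, "az": 0}, {"x": -0.4, "y": 0, "z": 0.8, "ax": 0, "ay": 0, "az": 0}, {"x": -0.4, "y": 0, "z": 0.7, "ax": 0, "ay": 0, "az": 0}]'

```text
t: 5.4
position: [542.2, 53.9, 253.7]
eef_rot: [0.592, 0.806, -0.0, -0.0]
force: [-0.2, 0.9, 0.2]
width: -0.2
```

```bash
python3 st.py 3
```

```text
t 5.4 case TCP [ -8.3  -1.4 253.7] tipz(173) 80.7 F [-0.2  0.9  0.2] w -0.2 yaw err 1.571 z [-0.001 -0.    -1.   ] q [ 0.1   0.4  -0.35  0.82  0.    1.37]
```

View pics/j3.png

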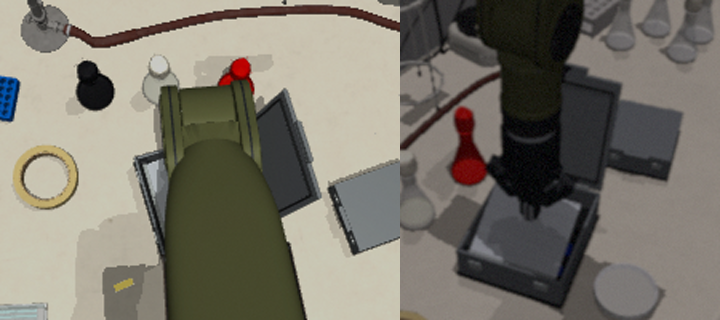

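The flap is following and now slopes at about 0.4 rad, so I'll continue down.

Emit:
send_rows --increments '[{"x": -0.4, "y": 0, "z": 0.8, "ax": 0, "ay": 0, "az": 0}, {"x": -0.3, "y": 0, "z": 0.9, "ax": 0, "ay": 0, "az": 0}, {"x": 0, "y": 0, "z": 0.6, "ax": 0, "ay": 0, "az": 0}, {"x": 0, "y": 0, "z": 0.5, "ax": 0, "ay": 0, "az": 0}, {"x": 0, "y": 0, "z": 0.3, "ax": 0, "ay": 0, "az": 0}]'

```text
t: 6.0
position: [544.3, 47.5, 223.1]
eef_rot: [0.592, 0.806, -0.0, -0.0]
force: [-0.3, -0.2, 0.7]
width: 0.2
```

Emit:
send_rows --increments '[{"x": 0, "y": 0, "z": 0.2, "ax": 0, "ay": 0, "az": 0}, {"x": 0, "y": 0, "z": 0.2, "ax": 0, "ay": 0, "az": 0}, {"x": 0, "y": 0, "z": 0, "ax": 0, "ay": 0, "az": 0}]'

```text
t: 6.3
position: [544.3, 47.5, 220.4]
eef_rot: [0.592, 0.806, 0.0, 0.0]
force: [-1.4, -0.2, 5.2]
width: -0.1
```

```bash
python3 st.py
```

```text
t 6.3 case TCP [ -1.6  -1.3 220.4] tipz(173) 47.4 F [-1.4 -0.2  5.2] w -0.1 yaw err 1.571 z [ 0. -0. -1.] q [ 0.09  0.44 -0.39  0.74 -0.    1.35]
```

Emit:
send_rows --increments '[{"x": 0, "y": 0, "z": 0.2, "ax": 0, "ay": 0, "az": 0}, {"x": 0, "y": 0, "z": 0, "ax": 0, "ay": 0, "az": 0}]'

```text
t: 6.5
position: [544.2, 47.5, 220.1]
eef_rot: [0.592, 0.806, 0.0, 0.0]
force: [-5.2, -1.7, 17.3]
width: 0.3
```

Emit:
send_rows --increments '[{"x": 0, "y": 0, "z": -3, "ax": 0, "ay": 0, "az": 0}, {"x": 0, "y": 0, "z": -5, "ax": 0, "ay": 0, "az": 0}, {"x": 0, "y": 0, "z": -5, "ax": 0, "ay": 0, "az": 0}, {"x": 0, "y": 0, "z": -5, "ax": 0, "ay": 0, "az": 0}, {"x": 0, "y": 0, "z": -5, "ax": 0, "ay": 0, "az": 0}]'

```text
t: 7.0
position: [543.9, 47.6, 450.0]
eef_rot: [0.592, 0.806, 0.0, 0.0]
force: [1.8, -0.7, 0.1]
width: 0.2
```

```bash
python3 st.py 4
```

```text
t 7.0 case TCP [ -1.8  -1.7 450. ] tipz(173) 277.0 F [ 1.8 -0.7  0.1] w 0.2 yaw err 1.571 z [ 0.001  0.    -1.   ] q [0.09 0.28 0.01 1.3  0.   1.35]
```

View pics/j4.png

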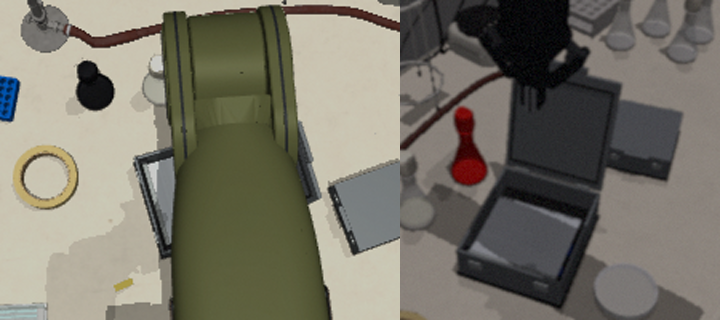

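Emit:
send_rows --increments '[{"x": -4.5, "y": 0, "z": 0, "ax": 0, "ay": 0, "az": 0}, {"x": -4.5, "y": 0, "z": 0, "ax": 0, "ay": 0, "az": 0}, {"x": -4.5, "y": 0, "z": 0, "ax": 0, "ay": 0, "az": 0}, {"x": -4, "y": 0, "z": 0, "ax": 0, "ay": 0, "az": 0}, {"x": -2.5, "y": 0, "z": 0, "ax": 0, "ay": 0, "az": 0}]'

```text
t: 7.6
position: [604.6, -146.0, 447.0]
eef_rot: [0.593, 0.805, -0.0, 0.0]
force: [1.2, 0.7, 0.3]
width: -0.0
```

```bash
python3 st.py 5
```

```text
t 7.6 case TCP [201.1  -1.6 447. ] tipz(173) 274.0 F [1.2 0.7 0.3] w -0.0 yaw err 1.569 z [-0. -0. -1.] q [-0.24  0.42  0.21  1.36 -0.    1.03]
```

View pics/j5.png

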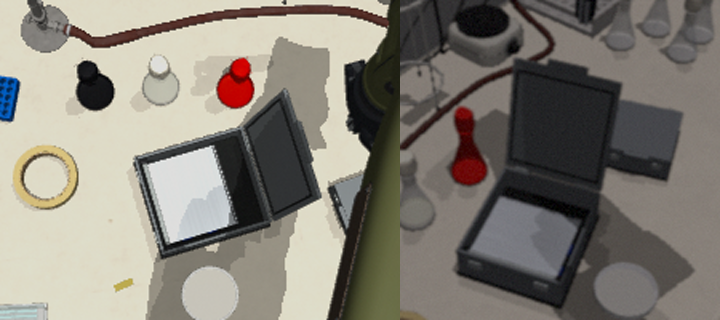

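Emit:
send_rows --increments '[{"x": 0, "y": 0, "z": 3.4, "ax": 0, "ay": 0, "az": 0}, {"x": 0, "y": 0, "z": 3.4, "ax": 0, "ay": 0, "az": 0}, {"x": 2.0, "y": 0, "z": 0, "ax": 0, "ay": 0, "az": 0}, {"x": 1.5, "y": 0, "z": 0, "ax": 0, "ay": 0, "az": 0}, {"x": 1.0, "y": 0, "z": 0, "ax": 0, "ay": 0, "az": 0}]'

```text
t: 8.2
position: [590.3, -98.6, 381.4]
eef_rot: [0.592, 0.806, 0.0, 0.001]
force: [-0.2, -1.9, 2.6]
width: -0.2
```

Emit:
send_rows --increments '[{"x": 1.0, "y": 0, "z": 0, "ax": 0, "ay": 0, "az": 0}, {"x": 1.2, "y": 0, "z": 0, "ax": 0, "ay": 0, "az": 0}, {"x": 1.2, "y": 0, "z": 0, "ax": 0, "ay": 0, "az": 0}, {"x": 1.2, "y": 0, "z": 0, "ax": 0, "ay": 0, "az": 0}, {"x": 1.2, "y": 0, "z": 0, "ax": 0, "ay": 0, "az": 0}]'

```text
t: 8.7
position: [574.0, -44.5, 383.1]
eef_rot: [0.592, 0.806, 0.002, 0.003]
force: [1.5, -1.0, 1.5]
width: -0.2
```

```bash
python3 st.py 6
```

```text
t 8.7 case TCP [ 95.1  -0.5 383.1] tipz(173) 210.1 F [ 1.5 -1.   1.5] w -0.2 yaw err 1.57 z [ 0.007 -0.001 -1.   ] q [-0.08  0.35 -0.06  1.15 -0.    1.19]
```

View pics/j6.png

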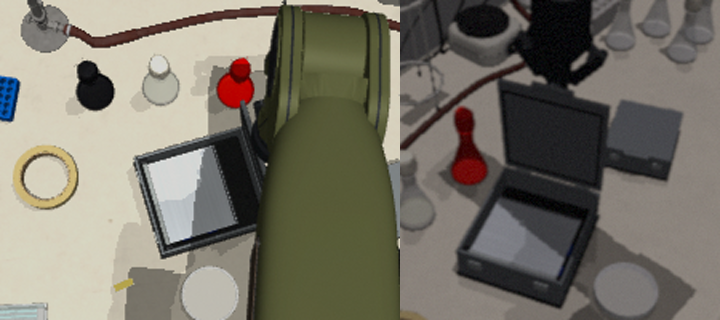

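Emit:
send_rows --increments '[{"x": 1.3, "y": 0, "z": 0.2, "ax": 0, "ay": 0, "az": 0}, {"x": 1.3, "y": 0, "z": 0.2, "ax": 0, "ay": 0, "az": 0}, {"x": 1.4, "y": 0, "z": 0.5, "ax": 0, "ay": 0, "az": 0}, {"x": 1.4, "y": 0, "z": 0.5, "ax": 0, "ay": 0, "az": 0}, {"x": 1.4, "y": 0, "z": 0.6, "ax": 0, "ay": 0, "az": 0}]'

```text
t: 9.3
position: [552.5, 21.0, 358.7]
eef_rot: [0.592, 0.806, -0.0, -0.0]
force: [1.3, -1.5, -0.8]
width: -0.2
```

```bash
python3 st.py 7
```

```text
t 9.3 case TCP [ 26.1  -1.5 358.7] tipz(173) 185.7 F [ 1.3 -1.5 -0.8] w -0.2 yaw err 1.571 z [-0.001 -0.    -1.   ] q [ 0.04  0.33 -0.16  1.08 -0.    1.31]
```

View pics/j7.png

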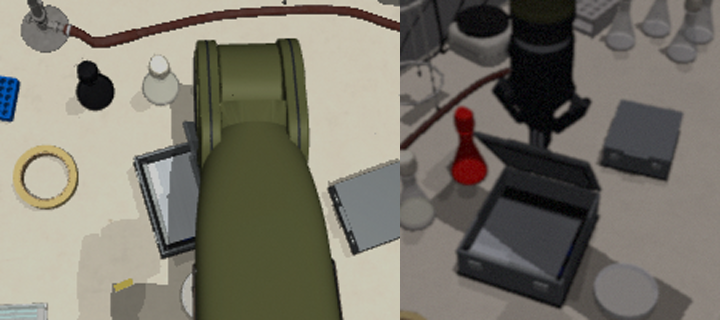

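Emit:
send_rows --increments '[{"x": 1.2, "y": 0, "z": 0.6, "ax": 0, "ay": 0, "az": 0}, {"x": 1.2, "y": 0, "z": 0.8, "ax": 0, "ay": 0, "az": 0}, {"x": 1.0, "y": 0, "z": 1.0, "ax": 0, "ay": 0, "az": 0}, {"x": 1.0, "y": 0, "z": 1.1, "ax": 0, "ay": 0, "az": 0}, {"x": 0.8, "y": 0, "z": 1.2, "ax": 0, "ay": 0, "az": 0}]'

```text
t: 9.9
position: [537.2, 70.5, 311.8]
eef_rot: [0.592, 0.806, 0.0, -0.0]
force: [1.7, 0.6, 1.0]
width: 0.2
```

Emit:
send_rows --increments '[{"x": 0.7, "y": 0, "z": 1.1, "ax": 0, "ay": 0, "az": 0}, {"x": 0.4, "y": 0, "z": 0.9, "ax": 0, "ay": 0, "az": 0}, {"x": 0.4, "y": 0, "z": 0.9, "ax": 0, "ay": 0, "az": 0}, {"x": 0.3, "y": 0, "z": 0.8, "ax": 0, "ay": 0, "az": 0}, {"x": 0.2, "y": 0, "z": 0.6, "ax": 0, "ay": 0, "az": 0}]'

```text
t: 10.4
position: [531.4, 88.5, 268.9]
eef_rot: [0.592, 0.806, -0.0, -0.0]
force: [-0.1, -1.3, 0.7]
width: 0.0
```

```bash
python3 st.py 8
```

```text
t 10.4 case TCP [-44.6  -1.4 268.9] tipz(173) 95.9 F [-0.1 -1.3  0.7] w 0.0 yaw err 1.57 z [-0.001 -0.001 -1.   ] q [ 0.17  0.38 -0.34  0.85 -0.    1.43]
```

View pics/j8.png

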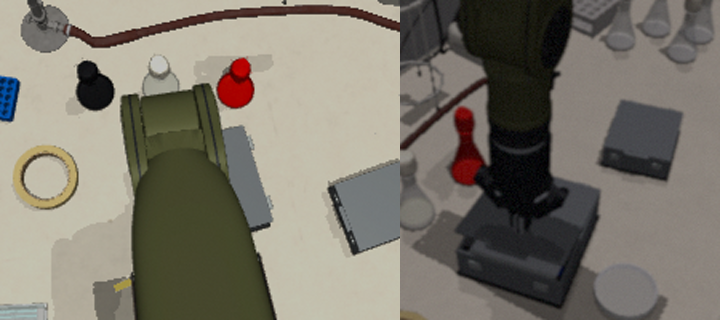

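Emit:
send_rows --increments '[{"x": 0.1, "y": 0, "z": 0.4, "ax": 0, "ay": 0, "az": 0}, {"x": 0.1, "y": 0, "z": 0.4, "ax": 0, "ay": 0, "az": 0}, {"x": 0.1, "y": 0, "z": 0.4, "ax": 0, "ay": 0, "az": 0}, {"x": 0, "y": 0, "z": 0.4, "ax": 0, "ay": 0, "az": 0}, {"x": 0, "y": 0, "z": 0.3, "ax": 0, "ay": 0, "az": 0}]'

```text
t: 11.0
position: [530.8, 91.5, 250.4]
eef_rot: [0.592, 0.806, 0.0, -0.0]
force: [0.0, 1.2, 1.3]
width: 0.2
```

Emit:
send_rows --increments '[{"x": 0, "y": 0, "z": 0.2, "ax": 0, "ay": 0, "az": 0}, {"x": 0, "y": 0, "z": 0.2, "ax": 0, "ay": 0, "az": 0}, {"x": 0, "y": 0, "z": 0.2, "ax": 0, "ay": 0, "az": 0}, {"x": 0, "y": 0, "z": 0.2, "ax": 0, "ay": 0, "az": 0}, {"x": 0, "y": 0, "z": 0.1, "ax": 0, "ay": 0, "az": 0}]'

```text
t: 11.5
position: [530.7, 91.4, 241.5]
eef_rot: [0.592, 0.806, 0.0, -0.0]
force: [0.6, 1.0, 1.3]
width: -0.2
```

Emit:
send_rows --increments '[{"x": 0, "y": 0, "z": 0.1, "ax": 0, "ay": 0, "az": 0}, {"x": 0, "y": 0, "z": 0.1, "ax": 0, "ay": 0, "az": 0}, {"x": 0, "y": 0, "z": 0, "ax": 0, "ay": 0, "az": 0}]'

```text
t: 11.8
position: [530.7, 91.4, 240.4]
eef_rot: [0.592, 0.806, 0.0, 0.0]
force: [-2.4, 0.4, 6.0]
width: -0.2
```

Emit:
send_rows --increments '[{"x": 0, "y": 0, "z": 0.1, "ax": 0, "ay": 0, "az": 0}, {"x": 0, "y": 0, "z": 0.1, "ax": 0, "ay": 0, "az": 0}, {"x": 0, "y": 0, "z": 0, "ax": 0, "ay": 0, "az": 0}]'

```text
t: 12.1
position: [530.6, 91.4, 240.2]
eef_rot: [0.592, 0.806, 0.001, 0.0]
force: [-5.9, -0.8, 19.2]
width: -0.1
```

The cover is on a hard stop: tip height is 67.2 mm and the force rises without further travel. I'll lift off and go clear.

Emit:
send_rows --increments '[{"x": 0, "y": 0, "z": -1, "ax": 0, "ay": 0, "az": 0}, {"x": 0, "y": 0, "z": -4, "ax": 0, "ay": 0, "az": 0}, {"x": 0, "y": 0, "z": -5, "ax": 0, "ay": 0, "az": 0}, {"x": 0, "y": 0, "z": -5, "ax": 0, "ay": 0, "az": 0}, {"x": 0, "y": -2, "z": -3, "ax": 0, "ay": 0, "az": 0}]'

```text
t: 12.6
position: [513.7, 85.8, 421.7]
eef_rot: [0.592, 0.806, 0.003, 0.003]
force: [0.5, 0.0, 0.0]
width: 0.1
```

Emit:
send_rows --increments '[{"x": -3.5, "y": -3.1, "z": 0, "ax": 0, "ay": 0, "az": 0}, {"x": -3.5, "y": -3.1, "z": 0, "ax": 0, "ay": 0, "az": 0}, {"x": -3.5, "y": -3.1, "z": 0, "ax": 0, "ay": 0, "az": 0}, {"x": -3.5, "y": -3.1, "z": 0, "ax": 0, "ay": 0, "az": 0}, {"x": -3.5, "y": -3.1, "z": 0, "ax": 0, "ay": 0, "az": 0}]'

```text
t: 13.1
position: [414.8, -129.3, 417.9]
eef_rot: [0.592, 0.806, -0.0, 0.0]
force: [1.1, -0.6, -0.1]
width: -0.2
```

Emit:
send_rows --increments '[{"x": -3.5, "y": -3.1, "z": 0, "ax": 0, "ay": 0, "az": 0}, {"x": -3.5, "y": -3.1, "z": 0, "ax": 0, "ay": 0, "az": 0}, {"x": -3.5, "y": -3.1, "z": 0, "ax": 0, "ay": 0, "az": 0}, {"x": 0, "y": 0, "z": 0, "ax": 0, "ay": 0, "az": 0}, {"x": 0, "y": 0, "z": 0, "ax": 0, "ay": 0, "az": 0}]'

```text
t: 13.6
position: [357.8, -256.7, 417.6]
eef_rot: [0.594, 0.805, 0.0, -0.0]
force: [0.3, -0.1, 0.3]
width: 0.2
```

```bash
python3 st.py 9; python3 - <<'E'
from cell import env
import numpy as np
from fit import *
P=np.load("P.npy")
for n in("scene","top"):
    print(n,"pred shut",proj(n,cw(P,cov(0,190,0,7))).round(1),"t=.1",proj(n,cw(P,cov(.1,190,0,7))).round(1))
    for th in("cover_edge","flask","petri","tape"):
        print(th,[(round(d["score"],2),np.round(d["at"],1).tolist()) for d in env.landmark_of(th,n)[:3]])
E
```

```text
t 13.6 case TCP [ 233.1 -270.1  417.6] tipz(173) 244.6 F [ 0.3 -0.1  0.3] w 0.2 yaw err 1.567 z [-0.  0. -1.] q [-0.62  0.11 -0.3   1.17  0.    0.65]
scene pred shut [264.9 249. ] t=.1 [264.9 243.3]
cover_edge [(0.92, [347.4, 176.5]), (0.71, [268.2, 247.7])]
flask [(0.84, [239.8, 189.1]), (0.7, [209.9, 214.2]), (0.66, [177.5, 243.5])]
petri [(0.61, [339.5, 266.1])]
tape [(0.65, [198.1, 300.4])]
top pred shut [247.7 220.1] t=.1 [248. 219.]
cover_edge [(0.88, [244.3, 219.9]), (0.86, [369.9, 225.8])]
flask [(0.83, [262.5, 139.9]), (0.77, [217.9, 147.9]), (0.59, [304.1, 148.3])]
petri [(0.8, [293.8, 274.9])]
tape [(0.68, [190.9, 198.0])]
```

View pics/j9.png

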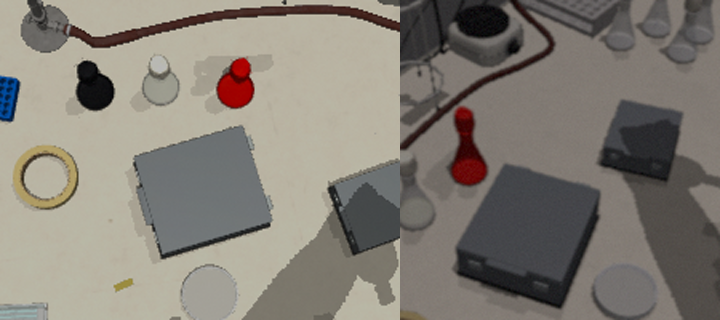

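View pics/scene9.png

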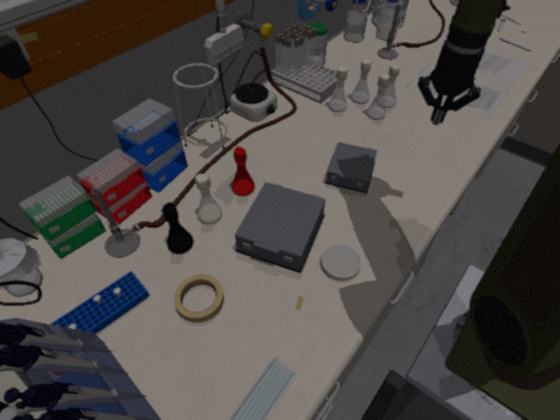

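The case is fully shut, with the tab at scene (268,248) against a predicted (265,249). The flask, petri dish and tape are where they were, and the arm is clear.

```bash
python3 -c "
from cell import env
print(env.sign_off())"
```

```text
the job is handed in; nothing more can be done
None
```

The larger case is closed. I folded the flap flat first, then swung the cover shut, pushing only with the closed fingertips, and handed the job in at about 14 s of the 48 s.

- **Flap:** it reached its stop with the fingertips at about 47 mm height, at 17 N. The pictures taken before I moved the cover show it lying flat.
- **Cover:** I slowed to about 40 mm/s, then 10–20 mm/s, over the last 30 mm. It reached its stop at 67 mm, where I pressed to about 19 N. The last pictures show it flush on the rim. The cover's free edge was found within about 3 px of where a shut cover should put it, in both cameras.
- **Flask, petri dish and tape:** they look unmoved in the pictures. The networks' positions for them differ by 1–7 px from the start, which I put down to network noise.
- **Tubes:** they can't be seen under the flap and cover, so I couldn't check them. Nothing but the flap moved above them.

One slip cost nothing: my first three move calls were refused for missing keys, and nothing moved.

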